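# Feed two bar blanks into a bin from the rotary drum feeder

## Robot

A 6-joint arm with a two-finger parallel gripper is mounted at the origin on the work surface. World frame = base frame: x ahead of the robot, y to its left, z up, the work surface at z = 0. Lengths are in mm, angles in rad, forces in N, time in s.
With the tool pointing down it reaches from about 350 to 875 mm from the base axis. Payload 4.2 kg.
Tool frame: the origin (TCP) lies at the very end of the fingers, on their centre line; the grasp point (between the pads) lies 19 mm behind it; z points along the fingers, y is the line along which they close (so a half turn about z gives the same grasp; the last joint's range is limited). The gripper opens to 85 mm and grips with 20 to 120 N. Pads are 22 mm wide; open, the fingers measure 114 mm over their backs; the gripper's body (76 mm by 85 mm) begins 54 mm behind the grasp point. The pads swing forward as they close: fully open they stand 13 mm farther back than shut.
Start: joints at [-1.012, 0.385, 0.008, 0, -1.194, -0.259], TCP at [184.596, -597.096, 231.312] pointing down, gripper open.
Joint ranges: [-3.14, 3.14], [-1.21, 2.06], [-1.07, 1.41], [-3.16, 2.05], [-2.99, -0.16], [-3.1, 3.1]. Speed limits (rad/s): [2.79, 2.79, 3.14, 3.14, 3.14, 3.14].

## Interface

Orientations are given as a unit quaternion [x, y, z, w].
In Python, from bench import arm gives the robot as it stands.
- The arm moves only by the tool servo_tool, never from a script. Its argument "rows" is a list that holds one entry, the list of rows, each a list of 7 numbers: the finger opening in mm, from 0 to 85.4, then the shift along the tool's x, y, z in mm, then the turn, a rotation vector about the tool's x, y, z in rad. A call has 1 to 10 rows; each row is the pose to reach, as a shift and turn from the pose commanded when the call began, along the tool's axes at that moment; what a row does not reach only later rows make up. A row lasts 1/8 s, in which the tool goes at most 62.5 mm and 10.7 degrees, less where a joint would pass 70% of its speed; a pose out of reach is approached as far as the arm can. A call with a gripper value outside its range is refused whole. The fingers move at their own pace and stop on an object; the grip force is fixed at half the most. Time passes only in rows, so rows that repeat a pose let the fingers close. It gives the time, the measured TCP pose, the force, the opening and the grip force at its end, in the units of the state.
- arm.read_state(): the state, without advancing time (a new reading comes with each control period).
- arm.get_image(name): name is "side" or "top"; returns the picture (480x640x3 uint8, red, green, blue); there is no depth.
- arm.camera_params(name): a dict with "intrinsics" (3x3 intrinsics, pixels), "D" ([k1, k2, p1, p2, k3] as OpenCV has them; the pictures are not rectified), "R" (3x3) and "t" (3): a world point X has camera coordinates R X + t. Camera axes: x right, y down, z forward; pixel columns grow to the right and rows downward; lengths in mm; the calibration is good to about 2 mm. A picture is of the moment at which its call begins. camera_params takes no time and is no camera call.
- arm.job_done(): hands the job in; it is judged then, once.
The state is a dict: "clock": time; "joints": joint angles; "joint_vel": joint speeds; "joint_efforts": joint torques, N m; "position": TCP position; "ee_rot": TCP orientation; "contact_force": force on the tool from outside, world axes, zero at the start; "wrist_torque": the same for the moment, N m; "gripper_width": finger opening in mm; "grasp_force": force on a finger pad.
Only numpy, scipy, OpenCV 4.12 (cv2) and the standard library are available. Lean on these libraries where they do the work, as an engineer would, in place of code of your own. Each camera call takes 0.05 s, during which the arm holds its last target. There are 200 camera calls.

## Task

Get the open bin out of the packed row: tip it out towards you by its top, a good 15 degrees with its front foot still on the rack, before you lift it clear, and stand it on the table under the feeder's spout, its front wall facing the same way as the crank. Then let go of it and turn the drum slowly by its crank handle (a quarter turn should take a second or more), so that the blanks drop into the bin one at a time; stop after exactly two, leaving the third in the feeder, and let go. Do not touch the blanks, and leave the two cases and everything else lying about where they are.

Things in the scene. Friction and masses are not known exactly. Their poses are not given: they have to be found in the camera images.
- bin_mid (a point): Centre, half-way up, of the open-topped grey bin: 170 mm long (x; front at x = -85, facing the robot), 60 wide (y), 110 tall (z). Front wall 10 mm thick, others 3 to 4, floor 4. 0.2 to 0.33 kg. It starts in one of three places of the rack, about 5 mm from closed cases of the same size, so its sides cannot be gripped there; its front wall can be pinched from above.
- bin_rim (a point): Top edge of the bin's front wall, at the middle of its width and 10 mm thickness (80 mm in front of and 55 mm above the bin's centre). Same axes as the bin.
- bin_foot (a point): Middle of the bin's bottom front edge (85 mm in front of and 55 mm below the bin's centre), about which it is tipped.
- case_a_mid (a point): Centre of a closed grey carrying case (solid top, black seam, catch in front), 170 x 60 x 110 mm, 0.7 kg, in the same row; stays where it is.
- case_b_mid (a point): Centre of the second closed case, the same as the first.
- rack: Fixed dark steel rack of the row, 192 mm deep (x), 210 wide (y); origin at the centre of its underside, -x is its front, the row runs along y, places 65 mm apart. Floor 8 mm above the table; a front lip standing 10 mm above that floor, 2 to 6 mm in front of the bin's foot, stops the feet. Back wall and end cheeks are 80 mm high. Nothing above the row.
- feeder: Fixed rotary feeder; origin on the table under the drum's centre; x along the drum's axis (crank on the -x side, towards the robot), y to the outlet side, z up. Pedestal x -33 to 33, y -52 to 28 mm. Housing with see-through end plates x -37 to 37, y -66 to 94, z 134 to 272 mm; hopper throat above it (y -19 to 19, up to z = 357) with three blanks stacked in it.
- drum_axis (a point): Centre of the drum, on its axis, 205 mm above the table, axes as the feeder's. Drum of 120 mm diameter with four notches 90 degrees apart. A notch passing under the throat takes the lowest blank and, some 95 to 115 degrees further, lets it roll out of the side opening and fall down the spout. Turned fast, a notch may miss or jam.
- spout (a point): Centre of the spout's open lower mouth, 72 mm in y from the drum's axis, 134 mm above the table; mouth 66 mm (x) by 37 (y). Axes as the feeder's. Blanks fall out here, lying along x. The bin fits below, from the front (-x) or the +y side; to stand with its front wall clear of the housing its centre belongs about 36 mm to the -x side of this point, level with it in y.
- drum (a joint): Drum and crank angle, rad: 0 with the crank handle straight above the axis; grows as the handle goes over to the outlet (+y) side, the feeding direction (anticlockwise seen from the robot), without limit. At 0, 1.57, 3.14.. a notch is under the throat. Stays where it is left; turning takes about 2 N at the handle.
- crank_grip (a point): Grip point of the crank handle: a black round bar, 18 mm diameter, freely revolving, parallel to the drum's axis and 65 mm from it, from 51 to 127 mm in -x of the drum's centre; this point is at 104 mm. It turns with the drum (its axes too).
- blank_low_c (a point): Centre of the lowest of the three round oiled aluminium blanks (28 mm diameter, 60 mm long, its x along the length, 0.1 kg) stacked in the hopper.
- blank_mid_c (a point): Centre of the middle of the three round oiled aluminium blanks (28 mm diameter, 60 mm long, its x along the length, 0.1 kg) stacked in the hopper.
- blank_top_c (a point): Centre of the uppermost of the three round oiled aluminium blanks (28 mm diameter, 60 mm long, its x along the length, 0.1 kg) stacked in the hopper.
- spanner: Bystander: open-ended steel spanner lying flat, about 180 mm long, 8 mm high. Origin at the centre of its underside. Leave it alone.
- tool_holder: Bystander: steel taper tool holder standing upright, 63 mm diameter, 135 mm tall. Origin at the centre of its underside. Leave it alone.
- hammer: Bystander: hammer lying flat, handle to its -x. Origin at the centre of its underside. Leave it alone.
- coolant_bottle: Bystander: white bottle, 60 mm diameter, 150 mm tall. Origin at the centre of its underside. Leave it alone.
- collet_nut: Bystander: dark steel ring nut lying flat, 60 mm diameter, 22 mm high. Origin at the centre of its underside. Leave it alone.
- v_block: Bystander: dark steel V-block, 80 x 50 mm, 50 mm tall. Origin at the centre of its underside. Leave it alone.
- brush: Bystander: bench brush lying flat. Origin at the centre of its underside. Leave it alone.

How it is judged (in metres and radians):
On the way, in this order (a step that is already met when the one before it is completed fails the run):
1. the bin is tipped forward in the rack, its front foot still on the rack floor behind the lip (angle between bin_mid's own z axis and vertical above 0.2 rad and z of bin_foot in the frame of rack between 0 and 0.02 m and x of bin_foot in the frame of rack between -0.105 and -0.06 m), for 0.1 s.
2. the bin stands upright on the table under the spout, let go, all three blanks still in the feeder (x of bin_mid in the frame of spout between -0.065 and 0.008 m and y of bin_mid in the frame of spout between -0.02 and 0.02 m and x of bin_rim in the frame of spout below -0.06 m and height (world z) of bin_foot below 0.006 m and angle between bin_mid's own z axis and vertical below 0.06 rad and contact force between the fingers and bin below 0.3 N and angle between the x axis of bin_mid and the x axis of spout, either way round below 0.2 rad and z of each of blank_low_c, blank_mid_c, blank_top_c in the frame of spout above 0.035 m), for 0.2 s.
3. the first blank lies in the bin, the other two still in the feeder (x of blank_low_c in the frame of bin_mid between -0.078 and 0.083 m and y of blank_low_c in the frame of bin_mid between -0.029 and 0.029 m and z of blank_low_c in the frame of bin_mid between -0.056 and 0.035 m and z of each of blank_mid_c, blank_top_c in the frame of spout above 0.035 m), for 0.2 s.
At the end, for the whole second after the job is handed in: Two lower blanks in the bin, the top one in the feeder, drum still. Bin upright within 3 degrees on the table, released, at rest, in line with the feeder within 11 degrees, its centre within 20 mm of the spout's in y and -65 to +8 mm in x, front wall on the -x (crank) side (x of blank_low_c in the frame of bin_mid between -0.078 and 0.083 m and y of blank_low_c in the frame of bin_mid between -0.029 and 0.029 m and z of blank_low_c in the frame of bin_mid between -0.056 and 0.035 m and x of blank_mid_c in the frame of bin_mid between -0.078 and 0.083 m and y of blank_mid_c in the frame of bin_mid between -0.029 and 0.029 m and z of blank_mid_c in the frame of bin_mid between -0.056 and 0.035 m and z of blank_top_c in the frame of spout above 0.035 m and velocity of joint drum between -0.05 and 0.05 rad/s and x of bin_mid in the frame of spout between -0.065 and 0.008 m and y of bin_mid in the frame of spout between -0.02 and 0.02 m and x of bin_rim in the frame of spout below -0.06 m and height (world z) of bin_foot below 0.006 m and angle between bin_mid's own z axis and vertical below 0.06 rad and angle between the x axis of bin_mid and the x axis of spout, either way round below 0.2 rad and linear speed of bin below 0.02 m/s); the robot touches nothing.
It fails at once if the drum is turned fast (over 3.5 rad/s) (velocity of joint drum above 3.5 rad/s or velocity of joint drum below -3.5 rad/s).
It fails at once if the robot touches a blank (contact force between any of the fingers, the arm and blank_low above 0.5 N or contact force between any of the fingers, the arm and blank_mid above 0.5 N or contact force between any of the fingers, the arm and blank_top above 0.5 N).
It fails at once if a case is moved more than 25 mm or tipped (distance of any of case_a_mid, case_b_mid from where it was at the start of the episode above 0.025 m or angle between any of case_a_mid, case_b_mid's own z axis and vertical above 0.2 rad).
It fails at once if a bystander is moved more than 25 mm (distance of any of spanner, tool_holder, hammer, coolant_bottle, collet_nut, v_block, brush from where it was at the start of the episode above 0.025 m).
It also fails if it takes over 72 s, if anything falls off the work surface, if the arm or the gripper's body presses on something with over 40 N, if the wrist force passes 120 N, or if a joint passes its speed limit or range.

## Working session

There is one attempt and no reset: what is moved stays moved. The work goes in short steps, Python scripts to look and compute and a tool call to move; the robot and the scene stay as the last step left them, time stands still between calls to the robot, and variables do not carry over. Pictures are saved under pics/ and viewed, at most 10 in all, crops included, and the job is handed in when it is done.

Besides the shell and the picture viewer there is one more tool, called as name([rows], argument=value, ...), one row to a line, values as JSON. servo_tool: Moves the arm, as the interface text tells. Its arguments: {"type":"object","properties":{"rows":{"type":"array"}},"required":["rows"]}

```bash
mkdir -p pics; ls; python3 - <<'E'
from bench import arm
import cv2
for n in("side","top"):
    cv2.imwrite(f"pics/{n}0.png",arm.get_image(n)[:,:,::-1]); p=arm.camera_params(n); print(n,p)
print(arm.read_state())
E
```

```text
pics
side {'intrinsics': array([[467.46134723,   0.        , 320.51004031],
       [  0.        , 467.46134723, 238.71838712],
       [  0.        ,   0.        ,   1.        ]]), 'D': array([-0.07192052,  0.        ,  0.        ,  0.        ,  0.        ]), 'R': array([[-0.68280807, -0.73021217,  0.02373447],
       [-0.4311815 ,  0.37653902, -0.81993956],
       [ 0.58979289, -0.57009521, -0.57195786]]), 't': array([357.02312457, 431.71147139, 868.81969837])}
top {'intrinsics': array([[553.3642431 ,   0.        , 318.64403857],
       [  0.        , 553.3642431 , 227.04780648],
       [  0.        ,   0.        ,   1.        ]]), 'D': array([-0.17674085,  0.        ,  0.        ,  0.        ,  0.        ]), 'R': array([[ 0.02743034, -0.99935947,  0.02298301],
       [-0.9918603 , -0.03007   , -0.12372928],
       [ 0.12434113, -0.019402  , -0.99204982]]), 't': array([ -71.91983629,  564.56332129, 1367.31439324])}
{'clock': 0.1, 'joints': array([-1.01243471e+00,  3.85450788e-01,  6.76040208e-03, -4.36688859e-04,
       -1.19399182e+00, -2.58602767e-01]), 'joint_vel': array([-0.00149351, -0.00228576,  0.00335009,  0.00087719,  0.00016974,
        0.00148233]), 'joint_efforts': array([-1.10580113e-03, -3.93317592e+01,  1.88929635e+01,  4.19795975e+00,
       -2.58240128e-03,  5.42321345e-06]), 'position': array([ 184.42017951, -596.62496509,  230.34733048]), 'ee_rot': array([-1.49239213e-01,  9.88800651e-01,  9.45975173e-04, -1.88298959e-04]), 'contact_force': array([1.20319009, 0.49722802, 0.77981287]), 'wrist_torque': array([-0.01078148, -0.01135   , -0.04243877]), 'grasp_force': 0.0, 'gripper_width': 85.59772453083428}
```

View pics/side0.png

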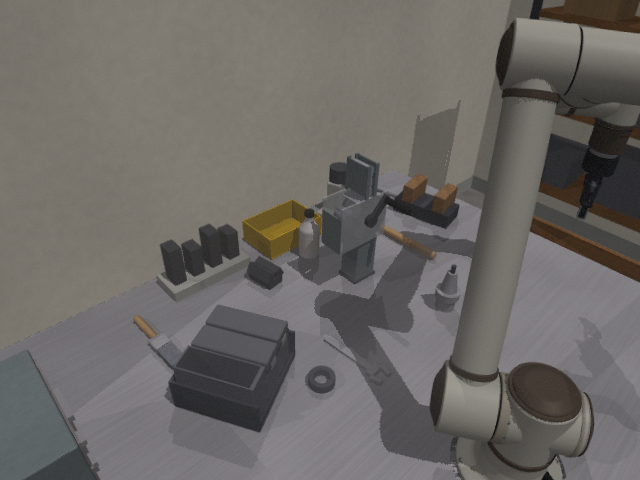

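View pics/top0.png

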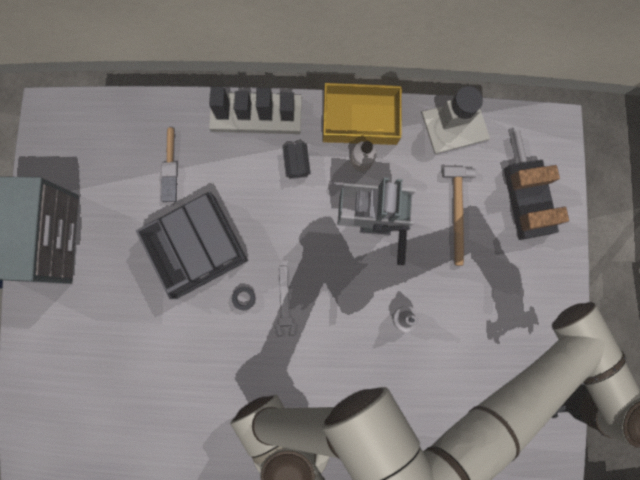

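The top view shows the rack at about (192,243), rotated. The bin looks to be its leftmost slot, around (170,255). The feeder is at about (375,205) with the crank at (402,245), the bottle at (365,150) and the V-block at (296,158). Next I'll look at enlarged crops.

```bash
python3 - <<'E'
import cv2,numpy as np
t=cv2.imread("pics/top0.png");s=cv2.imread("pics/side0.png")
a=cv2.resize(t[180:310,120:280],(800,600)[:1]+(650,),interpolation=cv2.INTER_CUBIC)
a=cv2.resize(t[185:305,130:255],None,fx=3.2,fy=3.2,interpolation=cv2.INTER_CUBIC)
b=cv2.resize(t[130:280,325:425],None,fx=3.2,fy=3.2,interpolation=cv2.INTER_CUBIC)[:480]
c=np.zeros((600,800,3),np.uint8);c[:a.shape[0],:a.shape[1]]=np.clip(a*1.6,0,255);c[:480,400:400+b.shape[1]]=np.clip(b*1.4,0,255)
cv2.imwrite("pics/c1.png",c)
a=cv2.resize(s[295:430,165:305],None,fx=2.8,fy=2.8,interpolation=cv2.INTER_CUBIC)
b=cv2.resize(s[145:290,290:430],None,fx=2.8,fy=2.8,interpolation=cv2.INTER_CUBIC)
c=np.zeros((420,800,3),np.uint8);c[:a.shape[0],:a.shape[1]]=np.clip(a*1.6,0,255);c[:b.shape[0],400:400+b.shape[1]]=np.clip(b*1.4,0,255)
cv2.imwrite("pics/c2.png",c)
E
```

```text
(no output)
```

View pics/c1.png

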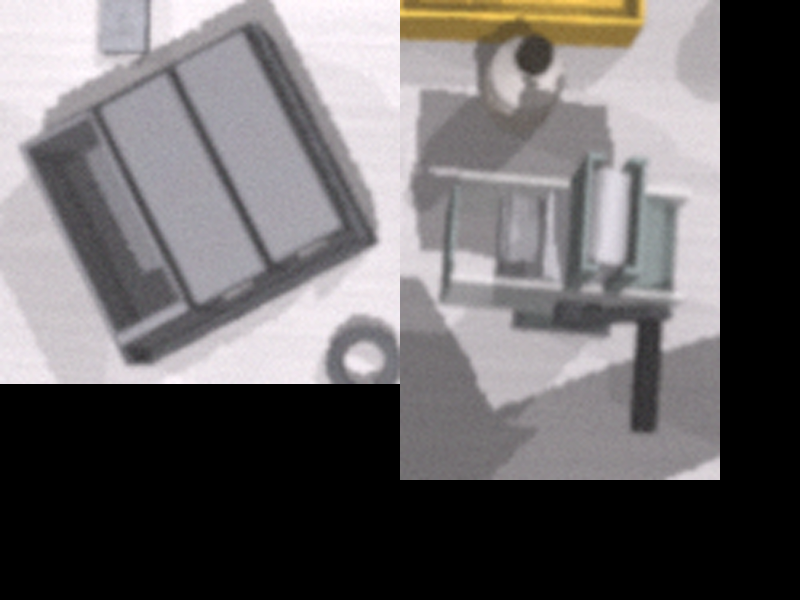

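View pics/c2.png

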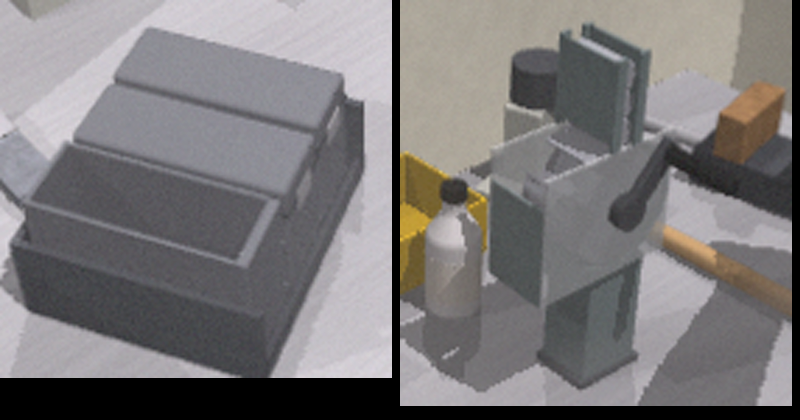

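The bin is the +y-most slot: its rim corners in the enlarged side crop are (25,203), (68,145), (278,200) and (243,265). Next I'll fit the bin and feeder poses from corner pixels in both views and overlay the result.

```bash
cat > h.py <<'E'
import numpy as np,cv2
from bench import arm
P={n:arm.camera_params(n) for n in("side","top")}
def proj(n,X):
    p=P[n];X=np.atleast_2d(np.array(X,float))
    return cv2.projectPoints(X,cv2.Rodrigues(p["R"])[0],p["t"],p["intrinsics"],p["D"])[0][:,0]
def Rz(a): return np.array([[np.cos(a),-np.sin(a),0],[np.sin(a),np.cos(a),0],[0,0,1]])
def pose(v,L): return (Rz(v[2])@np.atleast_2d(np.array(L,float)).T).T+np.array([v[0],v[1],0])
E
cat > fit.py <<'E'
from h import *
from scipy.optimize import least_squares
T=lambda x,y:(x/3.2+130,y/3.2+185); F=lambda x,y:((x-400)/3.2+325,y/3.2+130)
S=lambda x,y:(x/2.8+165,y/2.8+295); G=lambda x,y:((x-400)/2.8+290,y/2.8+145)
binp=[("top",(85,30,118),T(25,148)),("top",(85,-30,118),T(97,112)),("top",(-85,30,118),T(120,345)),("top",(-85,-30,118),T(185,303)),
("side",(85,30,118),S(25,203)),("side",(85,-30,118),S(68,145)),("side",(-85,30,118),S(243,265)),("side",(-85,-30,118),S(278,200))]
fd=[("top",(37,94,272),F(430,168)),("top",(37,-66,272),F(690,193)),("top",(-37,94,272),F(443,297)),("top",(-37,-66,272),F(685,297)),
("side",(-37,94,272),G(545,190)),("side",(-37,-66,272),G(667,128)),("side",(-37,-66,134),G(665,245)),("side",(-37,94,134),G(545,303)),("side",(37,94,272),G(490,165))]
def fit(pts,v0):
    def r(v): return np.concatenate([proj(n,pose(v,L))[0]-np.array(u) for n,L,u in pts])
    s=least_squares(r,v0,loss="soft_l1",x_scale=[100,100,1]); return s.x,r(s.x).reshape(-1,2).round(1)
b,rb=fit(binp,[560,230,.45]); f,rf=fit(fd,[620,-60,0])
print(b,rb,f,rf)
def hand(f,a,x): return pose(f,[[x,-65*np.sin(-a),205+65*np.cos(a)]])
ims={n:cv2.imread(f"pics/{n}0.png") for n in P}
out=[]
for n,sl,k in(("top",(slice(120,310),slice(120,440)),2.5),("side",(slice(150,290),slice(280,440)),4)):
    im=cv2.resize(np.clip(ims[n]*1.4,0,255).astype(np.uint8)[sl],None,fx=k,fy=k,interpolation=cv2.INTER_CUBIC)
    o=np.array([sl[1].start,sl[0].start])
    def line(X,c): cv2.polylines(im,[np.int32((proj(n,X)-o+.5)*k)],False,c,1)
    for z in(8,118): line(pose(b,[(-85,-30,z),(85,-30,z),(85,30,z),(-85,30,z),(-85,-30,z)]),(0,0,255))
    for x in(-37,37): line(pose(f,[(x,-66,134),(x,-66,272),(x,94,272),(x,94,134),(x,-66,134)]),(0,255,0))
    line(pose(f,[(-40,0,205),(-130,0,205)]),(255,0,0))
    for d in(-90,-60,-30):
        a=np.radians(d);line(np.r_[hand(f,a,-51),hand(f,a,-127)],(255,0,255-(d+90)*4))
    out.append(im)
cv2.imwrite("pics/o1.png",out[0]);cv2.imwrite("pics/o2.png",out[1])
E
python3 fit.py
```

```text
[475.93592658 316.90710438   0.51584425] [[-1.1 -1. ]
 [-1.8 -1.3]
 [-0.2  0.3]
 [ 1.6  1.8]
 [-0.8 -0.7]
 [-0.5 -1.8]
 [ 1.6  0.9]
 [ 1.6  0. ]] [ 5.87866867e+02 -1.86172711e+02  3.60436414e-03] [[ 4.7  4.3]
 [-2.2 -1.3]
 [-0.  -1.6]
 [-0.6  0.4]
 [ 2.3 -1.3]
 [ 2.8 -0.9]
 [-1.9  2.2]
 [-0.6  5.4]
 [ 0.1 -4.5]]
```

View pics/o1.png

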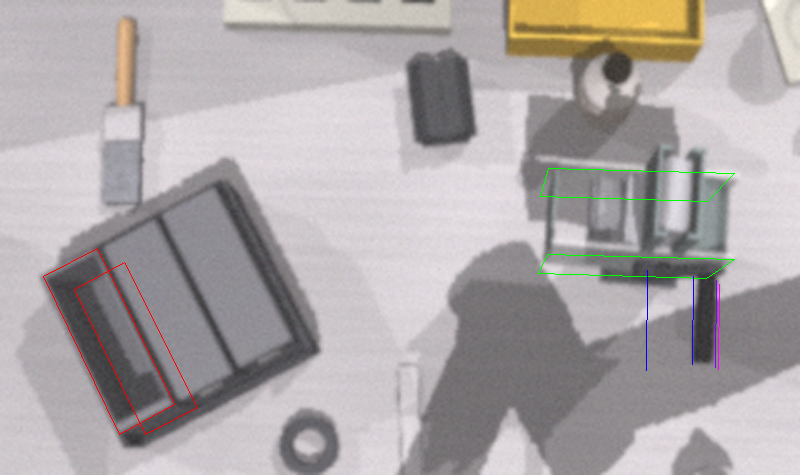

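View pics/o2.png

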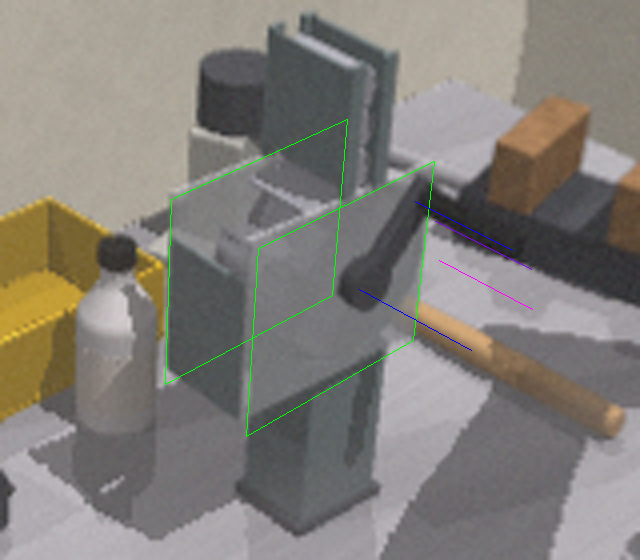

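The overlay shows the bin fit is good, while the feeder needs about -0.05 rad of yaw. The handle lies 30-45° to the -y side of vertical. I'll refit with the pedestal base corners and the handle ends.

```bash
cat > fit2.py <<'E'
from h import *
from scipy.optimize import least_squares
F=lambda x,y:(x/2.5+120,y/2.5+120); G=lambda x,y:(x/4+280,y/4+150)
fd=[("side",(-37,94,272),G(246,243)),("side",(-37,94,134),G(245,420)),("side",(37,94,134),G(166,378)),("side",(37,94,272),G(170,195)),
("side",(-33,28,0),G(298,533)),("side",(-33,-52,0),G(379,490)),("side",(33,28,0),G(237,492)),("side",(-37,-66,272),G(432,168)),
("top",(-33,28,0),F(600,278)),("top",(-33,-52,0),F(675,284)),("top",(37,94,272),F(537,157)),("top",(37,-66,272),F(733,182)),("top",(-37,94,272),F(543,247)),("top",(-37,-66,272),F(730,253)),("top","h127",F(703,362)),("top","h51",F(708,280)),("side","h51",G(424,190)),("side",(-48,0,205),G(365,283))]
def L(p,a): return (-float(p[1:]),65*np.sin(a),205+65*np.cos(a)) if isinstance(p,str) else p
def r(v): return np.concatenate([proj(n,pose(v,L(p,v[3])))[0]-np.array(u) for n,p,u in fd])
s=least_squares(r,[588,-186,-.05,-.7],loss="soft_l1",x_scale=[100,100,1,1]);v=s.x
print(v)
for q,e in zip(fd,r(v).reshape(-1,2).round(1)): print(q[0],q[1],e)
for nm,p in(("spout",(0,72,134)),("grip",(-104,65*np.sin(v[3]),205+65*np.cos(v[3]))),("bintarget",(-36,72,55)),("bincorner",(-121,42,0))): print(nm,pose(v,p).round(1))
E
python3 fit2.py
```

```text
[ 5.91367142e+02 -1.89597514e+02 -2.06575498e-02 -7.43387546e-01]
side (-37, 94, 272) [ 1.6 -0.6]
side (-37, 94, 134) [-1.   2.1]
side (37, 94, 134) [-0.9 -0.5]
side (37, 94, 272) [-0.6 -0.8]
side (-33, 28, 0) [-0.4  2.6]
side (-33, -52, 0) [-0.9  1.4]
side (33, 28, 0) [-1.6  1.3]
side (-37, -66, 272) [ 0.2 -2.8]
top (-33, 28, 0) [-1.3  1.6]
top (-33, -52, 0) [-0.9  0.7]
top (37, 94, 272) [6.3 1.4]
top (37, -66, 272) [ 2.2 -4.5]
top (-37, 94, 272) [ 2.5 -0.3]
top (-37, -66, 272) [2.6 1.2]
top h127 [ 0.3 -0.1]
top h51 [-0.6 -2.5]
side h51 [-0.2  3.2]
side (-48, 0, 205) [0.2 1.5]
spout [[ 592.9 -117.6  134. ]]
grip [[ 486.5 -231.4  252.9]]
bintarget [[ 556.9 -116.9   55. ]]
bincorner [[ 471.3 -145.1    0. ]]
```

```bash
cat >> h.py <<'E'
from scipy.spatial.transform import Rotation as Ro
B=np.array([475.9,316.9,.516]); Fe=np.array([591.4,-189.6,-.021])
def ori(yaw,tilt=0):  # tool y = -binx, z down; tilt = bin tipped forward
    M=Rz(yaw)@np.array([[0,-1,0],[-1,0,0],[0,0,-1.]])
    return Ro.from_matrix(Rz(yaw)@Ro.from_euler('y',-tilt).as_matrix()@Rz(yaw).T@M)
def show(*tg):
    s=arm.read_state();p=s["position"];R=Ro.from_quat(s["ee_rot"])
    print("clock",s["clock"],"pos",p.round(1),"w",round(s["gripper_width"],1),"F",s["contact_force"].round(1),"gf",round(s["grasp_force"],1))
    for q,o in tg:
        d=R.inv().apply(np.array(q)-p);rv=(R.inv()*o).as_rotvec()
        print(d.round(1),rv.round(3),"rows>=",round(max(np.linalg.norm(d)/62.5,np.linalg.norm(rv)/.187),1))
def ray(n,u,z):
    p=P[n];k=cv2.undistortPoints(np.array([[u]],float),p["intrinsics"],p["D"])[0,0];d=p["R"].T@np.r_[k,1];c=-p["R"].T@p["t"]
    return (c+d*(z-c[2])/d[2]).round(0)[:2]
E
python3 - <<'E'
from h import *
rim=pose(B,(-80,0,0))[0]
print(rim)
show(((430,-150,330),ori(0)),((rim[0],rim[1],200),ori(B[2])),((rim[0],rim[1],78),ori(B[2])))
print("holder",ray("top",(404,318),135),"bottle",ray("top",(366.8,147),150),"spanner",ray("top",(284,265),4),ray("top",(285,333),4),"nut",ray("top",(243,297),11))
E
```

```text
[406.31601981 277.42760837   0.        ]
clock 0.1 pos [ 184.4 -596.6  230.3] w 85.6 F [1.2 0.5 0.8] gf 0.0
[-366.4  354.4  -99. ] [ 2.000e-03  1.000e-03 -1.271e+00] rows>= 8.3
[-470.   769.6   31.8] [ 1.000e-03  2.000e-03 -1.787e+00] rows>= 14.4
[-470.   769.3  153.8] [ 1.000e-03  2.000e-03 -1.787e+00] rows>= 14.6
holder [ 346. -259.] bottle [ 748. -163.] spanner [469.  30.] [296.  22.] nut [384. 132.]
```

servo_tool([
  [[85,-36,35,-30,0,0,-0.13],[85,-73,71,-60,0,0,-0.28],[85,-122,118,-80,0,0,-0.42],[85,-163,157,-90,0,0,-0.57],[85,-204,197,-99,0,0,-0.71],[85,-244,236,-99,0,0,-0.85],[85,-285,276,-99,0,0,-0.99],[85,-326,315,-99,0,0,-1.13],[85,-366,354,-99,0,0,-1.27],[85,-366,354,-99,0,0,-1.27]],
])

```text
clock: 1.35
position: [430.8, -148.0, 329.7]
ee_rot: [0.709, -0.705, -0.001, 0.0]
contact_force: [-0.6, -0.4, -0.6]
gripper_width: 84.7
grasp_force: 0.0
```

```bash
python3 - <<'E'
from h import *
rim=pose(B,(-80,0,0))[0]
show(((rim[0],rim[1],200),ori(B[2])),((rim[0],rim[1],78),ori(B[2])))
E
```

```text
clock 1.35 pos [ 430.8 -148.   329.7] w 84.7 F [-0.6 -0.4 -0.6] gf 0.0
[-425.5   22.2  130. ] [ 0.001  0.001 -0.511] rows>= 7.1
[-425.4   22.1  252. ] [ 0.001  0.001 -0.511] rows>= 7.9
```

servo_tool([
  [[55,-50,3,0,0,0,-0.06],[55,-106,6,10,0,0,-0.13],[55,-160,8,30,0,0,-0.2],[55,-213,11,50,0,0,-0.26],[55,-266,14,70,0,0,-0.33],[55,-320,17,95,0,0,-0.4],[55,-373,20,115,0,0,-0.46],[55,-425,22,130,0,0,-0.51],[55,-425,22,150,0,0,-0.51],[55,-425,22,150,0,0,-0.51]],
])

```text
clock: 2.6
position: [407.4, 273.0, 178.5]
ee_rot: [0.862, -0.507, -0.0, 0.002]
contact_force: [0.6, -0.2, 0.4]
gripper_width: 54.9
grasp_force: 0.0
```

```bash
python3 - <<'E'
from h import *
rim=pose(B,(-80,0,0))[0]
show(((rim[0],rim[1],78),ori(B[2])))
t=arm.get_image("top")[190:320,110:280,::-1];s=arm.get_image("side")[250:430,130:330,::-1]
c=np.zeros((440,800,3),np.uint8)
a=cv2.resize(t,None,fx=2.4,fy=2.4,interpolation=2);b=cv2.resize(s,None,fx=1.95,fy=1.95,interpolation=2)
c[:a.shape[0],:a.shape[1]]=a;c[:b.shape[0],408:408+b.shape[1]]=b
cv2.imwrite("pics/c3.png",np.clip(c*1.4,0,255))
E
```

```text
clock 2.6 pos [407.4 273.  178.5] w 54.9 F [ 0.6 -0.2  0.4] gf 0.0
[ -4.6  -1.7 100.5] [ 0.005 -0.002 -0.008] rows>= 1.6[ WARN:0@1.089] global loadsave.cpp:1063 imwrite_ Unsupported depth image for selected encoder is fallbacked to CV_8U.
```

View pics/c3.png

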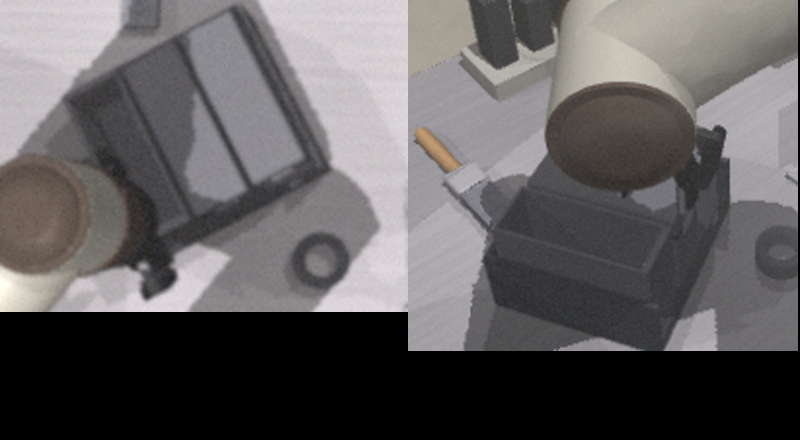

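The fingers (side crop around (690,185)) hover over the bin's front wall as computed. Next I'll descend and grip.

servo_tool([
  [[55,-4,-2,20,0,0,0],[55,-4,-2,40,0,0,0],[55,-4,-2,60,0,0,0],[55,-4,-2,80,0,0,0],[55,-4,-2,98,0,0,0],[55,-4,-2,98,0,0,0]],
])

```text
clock: 3.45
position: [408.2, 277.7, 82.4]
ee_rot: [0.862, -0.507, -0.0, 0.001]
contact_force: [-0.4, 1.0, 1.0]
gripper_width: 54.8
grasp_force: 0.0
```

servo_tool([
  [[40,0,0,0,0,0,0],[28,0,0,0,0,0,0],[20,0,0,0,0,0,0],[14,0,0,0,0,0,0],[6,0,0,0,0,0,0],[4,0,0,0,0,0,0],[4,0,0,0,0,0,0],[4,0,0,0,0,0,0]],
])

```text
clock: 4.45
position: [408.0, 278.8, 82.6]
ee_rot: [0.862, -0.506, 0.0, -0.0]
contact_force: [-1.7, -0.4, 5.7]
gripper_width: 9.3
grasp_force: 59.4
```

```bash
python3 - <<'E'
from h import *
s=arm.read_state();p=s["position"];y=B[2]
foot=pose(B,(-85,0,0))[0]+[0,0,8]
T=[]
for k in range(1,7):
    t=.06*k; A=Rz(y)@Ro.from_euler('y',-t).as_matrix()@Rz(y).T
    T.append((foot+A@(p-foot)+[0,0,.5],Ro.from_matrix(A)*Ro.from_quat(s["ee_rot"])))
show(*T)
q=T[-1]; show((q[0]+[0,0,150],q[1]))
E
```

```text
clock 4.45 pos [408.  278.8  82.6] w 9.3 F [-1.7 -0.4  5.7] gf 59.4
[ 0.   4.5 -0.8] [ 0.06 -0.   -0.  ] rows>= 0.3
[ 0.1  9.  -0.8] [ 0.12  -0.001 -0.   ] rows>= 0.6
[ 0.1 13.5 -0.6] [ 0.18  -0.001 -0.   ] rows>= 1.0
[ 0.1 17.9 -0.1] [ 0.24  -0.002 -0.   ] rows>= 1.3
[ 0.2 22.4  0.7] [ 0.3   -0.002 -0.   ] rows>= 1.6
[ 0.2 26.8  1.7] [ 0.36  -0.002 -0.   ] rows>= 1.9
clock 4.45 pos [408.  278.8  82.6] w 9.3 F [-1.7 -0.4  5.7] gf 59.4
[   0.2   26.7 -148.3] [ 0.36  -0.002 -0.   ] rows>= 2.4
```

servo_tool([
  [[4,0,2,-1,0.03,0,0],[4,0,4.5,-1,0.06,0,0],[4,0,6.5,-1,0.09,0,0],[4,0,9,-1,0.12,0,0],[4,0,13.5,-1,0.18,0,0],[4,0,18,-0.5,0.24,0,0],[4,0,22.5,0,0.3,0,0],[4,0,25,1,0.34,0,0],[4,0,25,1,0.34,0,0],[4,0,25,1,0.34,0,0]],
])

```text
clock: 5.7
position: [372.4, 262.5, 98.5]
ee_rot: [0.85, -0.501, 0.091, -0.135]
contact_force: [-0.9, -0.9, -2.2]
gripper_width: 9.3
grasp_force: 59.6
```

```bash
python3 - <<'E'
from h import *
s=arm.read_state();print(s["ee_rot"]); R=Ro.from_quat(s["ee_rot"])
show((s["position"]+[0,0,180],R))
cv2.imwrite("pics/side4.png",np.clip(cv2.resize(arm.get_image("side")[230:430,130:330,::-1],None,fx=2.5,fy=2.5,interpolation=2)*1.4,0,255).astype(np.uint8))
E
```

```text
[ 0.84996221 -0.50112263  0.09079025 -0.13489802]
clock 5.7 pos [372.4 262.5  98.5] w 9.3 F [-0.9 -0.9 -2.2] gf 59.6
[   3.4  -57.7 -170.5] [0. 0. 0.] rows>= 2.9
```

View pics/side4.png

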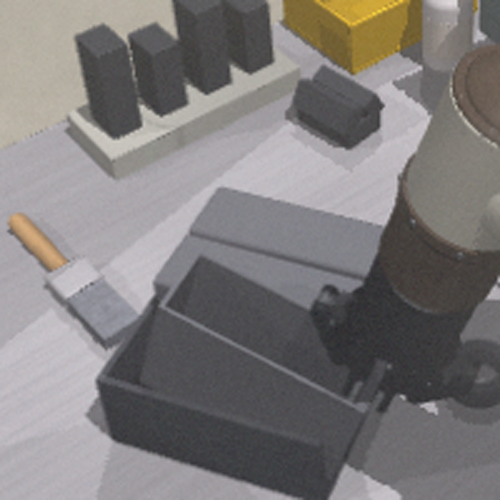

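The picture shows the bin tipped between the rack cheek and the case. The TCP is about 15 mm off the commanded position, so I'll check the joints and where the foot is.

```bash
python3 - <<'E'
from h import *
s=arm.read_state();print(s["joints"].round(3))
p=s["position"];R=Ro.from_quat(s["ee_rot"]);y=B[2]
p0=np.array([408.,278.8,82.6]);R0=Ro.from_quat([.862,-.506,0,0])
foot=pose(B,(-85,0,0))[0]+[0,0,8]
f=p+(R*R0.inv()).apply(foot-p0)
print("foot moved in bin axes",Rz(y).T@(f-foot), "rot",(R*R0.inv()).as_rotvec())
E
```

```text
[ 0.887  0.123 -1.069  1.031 -0.16  -1.387]
foot moved in bin axes [-15.13611542   1.5087755   17.04691355] rot [ 0.14060309 -0.29347516 -0.00431891]
```

Joints 3 and 5 hit their limits, so the foot rose over the lip. I'll bring it back at a smaller tilt (0.23) and set the foot down behind the lip again.

```bash
cat >> h.py <<'E'
p0=np.array([408.,278.8,82.6]);R0=Ro.from_quat([.862,-.506,0,0])
foot0=pose(B,(-85,0,0))[0]+[0,0,8]
def tip(t,dx,dz):
    y=B[2];A=Ro.from_matrix(Rz(y)@Ro.from_euler('y',-t).as_matrix()@Rz(y).T)
    f=foot0+Rz(y)@np.array([dx,0,dz]); return f+A.apply(p0-foot0),A*R0
def foot():
    s=arm.read_state();R=Ro.from_quat(s["ee_rot"]);f=s["position"]+(R*R0.inv()).apply(foot0-p0)
    print("foot",(Rz(B[2]).T@(f-foot0)).round(1),"tilt",(R*R0.inv()).magnitude().round(3),"J",s["joints"].round(3))
E
python3 - <<'E'
from h import *
show(tip(.3,-8,20),tip(.24,1,17),tip(.23,1,3),tip(.23,1,1))
E
```

```text
clock 5.75 pos [372.2 262.2  98. ] w 9.4 F [ 0.2 -0.6 -2.7] gf 59.6
[ 3.1 -9.6 -0.3] [-0.025 -0.023 -0.001] rows>= 0.2
[  2.9 -21.6   6.1] [-0.085 -0.022 -0.002] rows>= 0.5
[  2.6 -17.9  19.5] [-0.095 -0.022 -0.002] rows>= 0.5
[  2.6 -17.2  21.4] [-0.095 -0.022 -0.002] rows>= 0.5
```

servo_tool([
  [[4,1,-4,0,-0.02,-0.01,0],[4,2,-8,0,-0.04,-0.02,0],[4,2,-8,0,-0.04,-0.02,0]],
])

```text
clock: 6.12
position: [380.0, 266.5, 100.8]
ee_rot: [0.853, -0.501, 0.072, -0.123]
contact_force: [-0.3, 0.3, -2.2]
gripper_width: 9.0
grasp_force: 59.6
```

```bash
python3 - <<'E'
from h import *
foot()
show(tip(.24,1,17),tip(.24,1,3),tip(.23,1,1))
E
```

```text
Traceback (most recent call last):
  File "h.py", line 30, in foot
    print("foot",(Rz(B[2]).T@(f-foot0)).round(1),"tilt",(R*R0.inv()).magnitude().round(3),"J",s["joints"].round(3))
                                                        ^^^^^^^^^^^^^^^^^^^^^^^^^^^^^^
AttributeError: 'float' object has no attribute 'round'
```

```bash
sed -i 's/(R\*R0.inv()).magnitude().round(3)/(R*R0.inv()).magnitude()/' h.py; python3 - <<'E'
from h import *
foot()
show(tip(.25,1,17),tip(.25,1,3),tip(.24,1,1))
E
```

```text
foot [-9.1  3.  19.2] tilt 0.28597475639309045 J [ 1.009  0.149 -0.922  0.507 -0.281 -0.974]
clock 6.125 pos [380.  266.5 100.8] w 9.0 F [-0.3  0.3 -2.2] gf 59.6
[  3.  -11.8   5.2] [-0.036 -0.001 -0.   ] rows>= 0.2
[ 3.  -7.8 18.7] [-0.036 -0.001 -0.   ] rows>= 0.3
[ 3.  -8.  20.7] [-0.046 -0.001 -0.   ] rows>= 0.4
```

servo_tool([
  [[4,1,-4,1,-0.01,0,0],[4,3,-8,3,-0.03,0,0],[4,3,-13,5,-0.036,0,0],[4,3,-13,5,-0.036,0,0],[4,3,-11,12,-0.036,0,0],[4,3,-9,18,-0.036,0,0],[4,3,-9,18,-0.036,0,0]],
])

```text
clock: 7.0
position: [393.0, 268.0, 85.6]
ee_rot: [0.856, -0.503, 0.063, -0.106]
contact_force: [0.0, -0.4, -1.2]
gripper_width: 9.8
grasp_force: 59.7
```

```bash
python3 - <<'E'
from h import *
foot()
show(tip(.25,1,1))
E
```

```text
foot [ 0.2 -2.2  3.5] tilt 0.24825634379527106 J [ 0.992  0.208 -0.855  0.389 -0.309 -0.843]
clock 7.0 pos [393.  268.   85.6] w 9.8 F [ 0.  -0.4 -1.2] gf 59.7
[-2.  -0.   2.6] [ 0.002 -0.003 -0.   ] rows>= 0.1
```

servo_tool([
  [[4,-2,0,2,0,0,0],[4,-2,1,2,0.015,0,0],[4,-2,2,2,0.025,0,0],[4,-2,2,2,0.025,0,0],[4,-2,2,2,0.025,0,0]],
])

```text
clock: 7.62
position: [391.6, 270.5, 84.4]
ee_rot: [0.854, -0.502, 0.07, -0.119]
contact_force: [-0.6, -0.0, -2.8]
gripper_width: 9.0
grasp_force: 59.6
```

```bash
python3 - <<'E'
from h import *
foot()
show(tip(.25,0,20),tip(.23,0,60),tip(.2,0,130),tip(.1,0,160),tip(0,0,180))
E
```

```text
foot [2.2 0.8 2.6] tilt 0.2760432993983445 J [ 0.976  0.2   -0.921  0.552 -0.236 -0.991]
clock 7.625 pos [391.6 270.5  84.4] w 9.0 F [-0.6 -0.  -2.8] gf 59.6
[  0.9  -4.5 -17.1] [-0.026 -0.002 -0.001] rows>= 0.3
[  0.9 -16.9 -55.4] [-0.046 -0.001 -0.001] rows>= 0.9
[   0.8  -38.2 -122.4] [-0.076 -0.001 -0.001] rows>= 2.1
[   0.8  -53.7 -149.6] [-0.176 -0.001 -0.001] rows>= 2.5
[   0.7  -66.2 -166.5] [-0.276  0.    -0.001] rows>= 2.9
```

servo_tool([
  [[4,1,-2,-8,-0.01,0,0],[4,1,-4.5,-17,-0.026,0,0],[4,1,-11,-36,-0.036,0,0],[4,1,-17,-55,-0.046,0,0],[4,1,-28,-89,-0.06,0,0],[4,1,-38,-122,-0.076,0,0],[4,1,-46,-137,-0.126,0,0],[4,1,-54,-150,-0.176,0,0],[4,1,-66,-167,-0.276,0,0],[4,1,-66,-167,-0.276,0,0]],
])

```text
clock: 8.88
position: [409.5, 280.3, 263.8]
ee_rot: [0.862, -0.507, -0.0, -0.002]
contact_force: [-0.7, -0.1, -2.3]
gripper_width: 9.3
grasp_force: 59.7
```

```bash
python3 - <<'E'
from h import *
foot()
# bin in target: TCP at rim offset; p0 relative to bin: 
off=Rz(B[2]).T@(p0-np.array([B[0],B[1],8])); print("tcp in bin",off)
def binat(x,y,z): # feeder frame bin centre
    c=pose(Fe,(x,y,0))[0]; return c+Rz(Fe[2])@off+[0,0,z], Ro.from_matrix(Rz(Fe[2]-B[2]))*R0
show(binat(-36,150,170),binat(-36,150,60))
E
```

```text
foot [  2.2   0.7 181.2] tilt 0.004256974164576391 J [ 9.280e-01  1.380e-01 -2.470e-01 -1.000e-03 -1.182e+00 -4.200e-01]
tcp in bin [-77.8581297    0.36282183  74.6       ]
clock 8.875 pos [409.5 280.3 263.8] w 9.3 F [-0.7 -0.1 -2.3] gf 59.7
[311.8  91.9  18.2] [-0.003  0.003  0.535] rows>= 5.2
[312.1  92.3 128.2] [-0.003  0.003  0.535] rows>= 5.6
```

servo_tool([
  [[4,15,5,0,0,0,0.03],[4,50,15,2,0,0,0.09],[4,90,27,5,0,0,0.16],[4,135,40,8,0,0,0.23],[4,180,53,11,0,0,0.31],[4,225,66,14,0,0,0.39],[4,265,78,17,0,0,0.46],[4,295,87,18,0,0,0.51],[4,312,92,18,0,0,0.535],[4,312,92,18,0,0,0.535]],
])

```text
clock: 10.12
position: [477.4, -40.7, 243.9]
ee_rot: [-0.697, 0.717, 0.001, -0.001]
contact_force: [-0.5, -0.6, -2.6]
gripper_width: 9.1
grasp_force: 59.7
```

```bash
python3 - <<'E'
from h import *
off=Rz(B[2]).T@(p0-np.array([B[0],B[1],8]));off[0]=-80
def binat(x,y,z):
    c=pose(Fe,(x,y,0))[0]; return c+Rz(Fe[2])@off+[0,0,z], Ro.from_matrix(Rz(Fe[2]-B[2]))*R0
show(binat(-36,145,60),binat(-36,145,10))
c=np.zeros((480,800,3),np.uint8)
t=arm.get_image("top")[110:290,310:430,::-1];s=arm.get_image("side")[140:340,250:420,::-1]
a=cv2.resize(t,None,fx=2.6,fy=2.6,interpolation=2);b=cv2.resize(s,None,fx=2.4,fy=2.4,interpolation=2)
c[:a.shape[0],:a.shape[1]]=a;c[:b.shape[0],350:350+b.shape[1]]=b
cv2.imwrite("pics/c5.png",np.clip(c*1.4,0,255).astype(np.uint8))
E
```

```text
clock 10.125 pos [477.4 -40.7 243.9] w 9.1 F [-0.5 -0.6 -2.6] gf 59.7
[  1.   -1.4 109.3] [ 0.002 -0.001 -0.002] rows>= 1.7
[  1.   -1.5 159.3] [ 0.002 -0.001 -0.002] rows>= 2.5
```

View pics/c5.png

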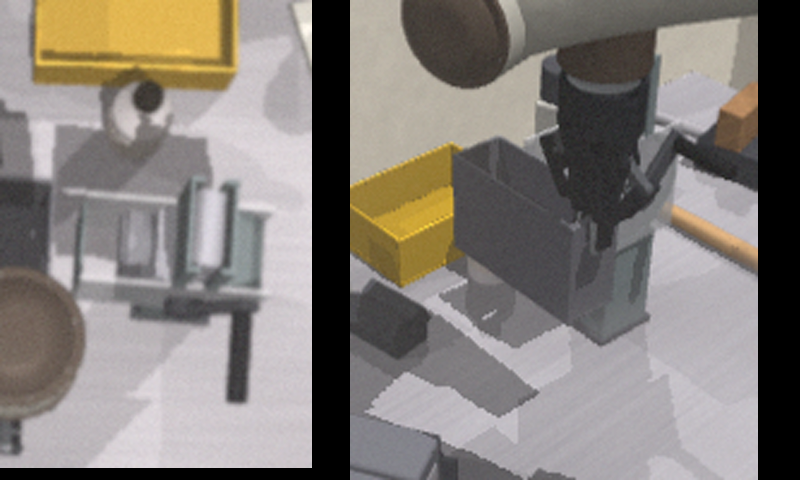

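The bin is held level beside the feeder, with about 20 mm of gap to the housing at crop column 50 versus 80. Next: go down, then slide under the spout.

servo_tool([
  [[4,1,-1,25,0,0,0],[4,1,-1.5,60,0,0,0],[4,1,-1.5,95,0,0,0],[4,1,-1.5,130,0,0,0],[4,1,-1.5,150,0,0,0],[4,1,-1.5,159,0,0,0],[4,1,-1.5,159,0,0,0]],
])

```text
clock: 11.1
position: [480.4, -39.9, 85.8]
ee_rot: [-0.698, 0.716, 0.0, -0.001]
contact_force: [0.5, 1.2, -0.8]
gripper_width: 9.3
grasp_force: 59.7
```

```bash
cat >>h.py <<'E'
off=Rz(B[2]).T@(p0-np.array([B[0],B[1],8]));off[0]=-80
def binat(x,y,z):
    c=pose(Fe,(x,y,0))[0]; return c+Rz(Fe[2])@off+[0,0,z], Ro.from_matrix(Rz(Fe[2]-B[2]))*R0
E
python3 - <<'E'
from h import *
show(binat(-36,72,10),binat(-36,72,0))
E
```

```text
clock 11.1 pos [480.4 -39.9  85.8] w 9.3 F [ 0.5  1.2 -0.8] gf 59.7
[74.9  1.5  1.3] [ 0.001 -0.001  0.002] rows>= 1.2
[74.9  1.5 11.3] [ 0.001 -0.001  0.002] rows>= 1.2
```

servo_tool([
  [[4,8,0,0,0,0,0],[4,18,0,0,0,0,0],[4,30,1,0,0,0,0],[4,42,1,0,0,0,0],[4,54,1,0,0,0,0],[4,65,1.5,0,0,0,0],[4,75,1.5,0,0,0,0],[4,75,1.5,4,0,0,0],[4,75,1.5,8,0,0,0],[4,75,1.5,10,0,0,0]],
])

```text
clock: 12.35
position: [476.8, -115.0, 75.4]
ee_rot: [-0.698, 0.716, 0.0, -0.001]
contact_force: [-0.3, -0.7, -2.5]
gripper_width: 9.2
grasp_force: 59.6
```

servo_tool([
  [[4,0,0,0,0,0,0],[4,0,0,1,0,0,0],[4,0,0,1,0,0,0]],
])

```text
clock: 12.72
position: [477.1, -115.2, 74.9]
ee_rot: [-0.698, 0.716, -0.0, -0.0]
contact_force: [-1.2, -0.5, -2.6]
gripper_width: 9.4
grasp_force: 59.6
```

```bash
python3 - <<'E'
from h import *
show(binat(-36,72,0))
c=np.zeros((480,800,3),np.uint8)
t=arm.get_image("top")[110:290,310:430,::-1];s=arm.get_image("side")[140:340,250:420,::-1]
a=cv2.resize(t,None,fx=2.6,fy=2.6,interpolation=2);b=cv2.resize(s,None,fx=2.4,fy=2.4,interpolation=2)
c[:a.shape[0],:a.shape[1]]=a;c[:b.shape[0],350:350+b.shape[1]]=b
cv2.imwrite("pics/c6.png",np.clip(c*1.4,0,255).astype(np.uint8))
E
```

```text
clock 12.725 pos [ 477.1 -115.2   74.9] w 9.4 F [-1.2 -0.5 -2.6] gf 59.6
[-0.3  0.2  0.3] [ 0.    -0.     0.001] rows>= 0.0
```

View pics/c6.png

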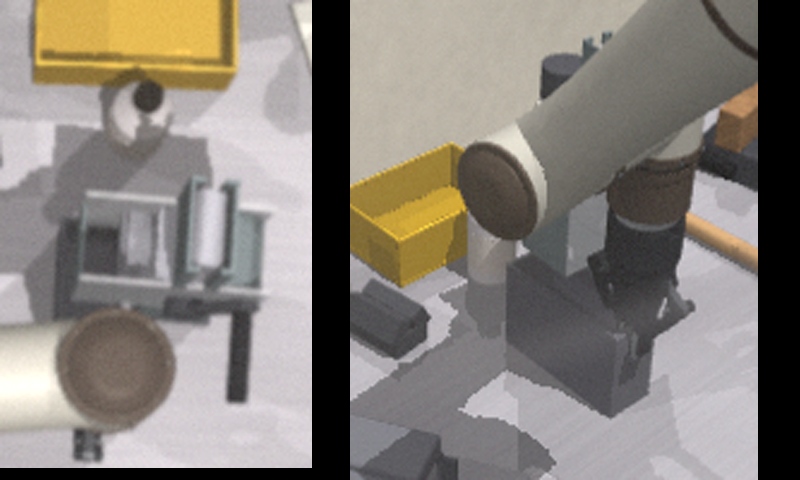

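The bin stands under the spout with its front wall on the crank side (top crop: bin edge at column 55, spout panel at 80). It still hangs slightly, so I'll lower it until contact.

servo_tool([
  [[4,0,0,1,0,0,0],[4,0,0,2,0,0,0],[4,0,0,2,0,0,0]],
])

```text
clock: 13.2
position: [477.2, -115.3, 74.6]
ee_rot: [-0.698, 0.716, -0.0, -0.0]
contact_force: [-6.1, 1.7, 10.4]
gripper_width: 9.4
grasp_force: 61.6
```

```bash
python3 - <<'E'
from h import *
foot() if 0 else show()
for X in((-121,102,110),(49,102,110),(37,94,272),(-37,94,272),(-121,102,0)): print(X,((proj("top",pose(Fe,X))[0]-[310,110])*2.6).round(), ((proj("side",pose(Fe,X))[0]-[250,140])*2.4+[350,0]).round())
E
```

```text
clock 13.2 pos [ 477.2 -115.3   74.6] w 9.4 F [-6.1  1.7 10.4] gf 61.6
(-121, 102, 110) [ 54. 397.] [617. 341.]
(49, 102, 110) [ 62. 215.] [506. 265.]
(37, 94, 272) [ 81. 193.] [523. 139.]
(-37, 94, 272) [ 77. 282.] [573. 168.]
(-121, 102, 0) [ 49. 403.] [610. 420.]
```

servo_tool([
  [[12,0,0,-1,0,0,0],[20,0,0,-1,0,0,0],[28,0,0,-1,0,0,0],[34,0,0,-1,0,0,0],[34,0,0,-1,0,0,0],[34,0,0,-15,0,0,0],[34,0,0,-40,0,0,0],[34,0,0,-80,0,0,0],[34,0,0,-130,0,0,0],[34,0,0,-130,0,0,0]],
])

```text
clock: 14.45
position: [479.9, -115.3, 208.3]
ee_rot: [-0.698, 0.716, -0.004, 0.004]
contact_force: [0.9, 0.0, 0.1]
gripper_width: 34.4
grasp_force: 0.0
```

```bash
cat >>h.py <<'E'
from scipy.optimize import least_squares
def crank(a,x=-104,yaw=-np.pi/2+Fe[2]):
    # TCP 19 below bar, closing along feeder y
    q=pose(Fe,(x,65*np.sin(a),205+65*np.cos(a)-17))[0]; return q,ori(yaw)
E
python3 - <<'E'
from h import *
im=arm.get_image("top");cv2.imwrite("pics/t7.png",im[:,:,::-1]); cv2.imwrite("pics/s7.png",arm.get_image("side")[:,:,::-1])
q,o=crank(-.743); 
for yw in(-np.pi/2,np.pi/2): show((q+[0,0,150],ori(yw+Fe[2])),(q,ori(yw+Fe[2])))
print(arm.read_state()["joints"].round(2))
# handle edges in the top picture: dark columns
g=im.mean(2)
for r in range(236,270,4): print(r,g[r,390:415].round().astype(int))
E
```

```text
clock 14.55 pos [ 477.1 -115.1  204. ] w 34.1 F [ 0.4 -0.1 -1. ] gf 0.0
[ 115.9  -12.9 -181.9] [-1.000e-03  2.000e-03  1.565e+00] rows>= 8.4
[116.  -12.6 -31.9] [-1.000e-03  2.000e-03  1.565e+00] rows>= 8.4
clock 14.55 pos [ 477.1 -115.1  204. ] w 34.1 F [ 0.4 -0.1 -1. ] gf 0.0
[ 115.9  -12.9 -181.9] [-2.000e-03 -1.000e-03 -1.577e+00] rows>= 8.4
[116.  -12.6 -31.9] [-2.000e-03 -1.000e-03 -1.577e+00] rows>= 8.4
[ 0.09  0.18 -0.36 -0.   -1.03 -0.12]
236 [137 141 139 139 142 142 137 131 104  55  45  46  43  43  42  54  87 127
 140 142 145 143 142 147 144]
240 [141 143 142 143 143 143 141 126  87  51  39  46  45  46  47  59  96 135
 143 144 144 144 145 146 148]
244 [145 145 144 143 146 145 141 121  81  48  40  44  45  47  44  67 104 139
 145 149 149 146 144 146 148]
248 [139 141 143 144 141 143 137 121  74  41  47  45  44  43  52  75 114 137
 143 146 144 142 145 144 144]
252 [146 143 144 144 143 142 132 104  61  42  45  44  44  41  56  88 128 140
 143 143 142 146 144 146 142]
256 [143 142 143 141 144 142 125  88  54  43  45  48  46  46  58  96 132 142
 143 142 143 146 143 143 145]
260 [143 145 143 142 144 139 122  78  47  40  44  42  41  47  67 102 136 143
 145 143 145 144 145 146 145]
264 [147 146 144 145 142 143 130 102  79  73  69  68  68  78 100 132 145 151
 150 151 149 150 147 147 144]
268 [147 149 148 149 146 147 150 147 148 156 156 155 154 153 155 153 156 154
 152 154 156 156 155 153 153]
```

```bash
python3 - <<'E'
from h import *
print("bar px-> xy", [ray("top",(c,r),253) for c,r in((402.3,240),(401.3,256))], "bar pts model",pose(Fe,[(-70,65*np.sin(-.743),253),(-108,65*np.sin(-.743),253)]))
s=cv2.imread("pics/s7.png").mean(2)
for x in(-70,-90,-110,-120):
    for z in(0,): 
        c=proj("side",pose(Fe,(x,65*np.sin(-.743),253)))[0]; i=np.int32(c.round()); print(x,c.round(1),s[i[1]-9:i[1]+10,i[0]].astype(int))
q,o=crank(-.743,-108,np.pi/2+Fe[2]);show((q+[0,0,100],o),(q,o))
E
```

```text
bar px-> xy [array([ 517., -232.]), array([ 482., -230.])] bar pts model [[ 520.49207942 -232.09293064  253.        ]
 [ 482.50045811 -231.29498929  253.        ]]
-70 [391.5 203.6] [29 33 33 34 35 36 34 32 28 27 26 37 54 60 57 60 77 81 76]
-90 [397.7 206.8] [ 47  47  42  42  37  34  34  34  35  30  31  28  35  56 109 126 128 126
  77]
-110 [403.9 210.1] [ 49  42  42  40  38  37  37  33  28  32  28  27  43 114 127 127 125 125
 126]
-120 [407.1 211.7] [ 41  44  42  38  40  36  31  34  31  26  31  32 110 126 126 126 128 126
 127]
clock 14.55 pos [ 477.1 -115.1  204. ] w 34.1 F [ 0.4 -0.1 -1. ] gf 0.0
[ 116.    -8.8 -131.9] [-2.000e-03 -1.000e-03 -1.577e+00] rows>= 8.4
[116.   -8.6 -31.9] [-2.000e-03 -1.000e-03 -1.577e+00] rows>= 8.4
```

servo_tool([
  [[60,0,0,-50,0,0,-0.1],[60,0,-2,-95,0,0,-0.28],[60,10,-5,-132,0,0,-0.46],[60,30,-9,-132,0,0,-0.64],[60,50,-9,-132,0,0,-0.82],[60,70,-9,-132,0,0,-1.0],[60,90,-9,-132,0,0,-1.18],[60,105,-9,-132,0,0,-1.36],[60,116,-9,-132,0,0,-1.54],[60,116,-9,-132,0,0,-1.577]],
])

```text
clock: 15.8
position: [482.5, -231.7, 333.4]
ee_rot: [1.0, -0.011, -0.002, -0.0]
contact_force: [-0.6, 0.2, -0.2]
gripper_width: 60.1
grasp_force: 0.0
```

servo_tool([
  [[60,0,0,0,0,0,0],[60,0,0,0,0,0,0]],
])

```text
clock: 16.05
position: [483.0, -230.9, 334.8]
ee_rot: [1.0, -0.011, -0.0, 0.0]
contact_force: [0.1, -0.3, -0.6]
gripper_width: 59.8
grasp_force: 0.0
```

```bash
python3 - <<'E'
from h import *
q,o=crank(-.743,-108,np.pi/2+Fe[2]);show((q,o)); print(arm.read_state()["joints"].round(2))
E
```

```text
clock 16.05 pos [ 483.  -230.9  334.8] w 59.8 F [ 0.1 -0.3 -0.6] gf 0.0
[-0.5  0.3 98.9] [ 0.     0.001 -0.   ] rows>= 1.6
[-0.14  0.17 -0.03  0.   -1.37  1.69]
```

servo_tool([
  [[60,0,0,25,0,0,0],[60,0,0,50,0,0,0],[60,0,0,75,0,0,0],[60,0,0,98,0,0,0],[60,0,0,98,0,0,0]],
])

```text
clock: 16.68
position: [482.0, -230.8, 235.3]
ee_rot: [1.0, -0.01, -0.002, -0.0]
contact_force: [-0.5, -0.6, 0.4]
gripper_width: 60.2
grasp_force: 0.0
```

servo_tool([
  [[40,0,0,0,0,0,0],[30,0,0,0,0,0,0],[24,0,0,0,0,0,0],[20,0,0,0,0,0,0],[15,0,0,0,0,0,0],[14,0,0,0,0,0,0],[14,0,0,0,0,0,0]],
])

```text
clock: 17.55
position: [483.2, -231.4, 237.0]
ee_rot: [1.0, -0.01, 0.0, 0.0]
contact_force: [-0.1, 0.8, 0.2]
gripper_width: 16.0
grasp_force: 58.4
```

```bash
cat >>h.py <<'E'
def turn(a0,a1,n=10):
    # rows from commanded angle a0 to a1, in tool axes of now
    R=Ro.from_quat(arm.read_state()["ee_rot"])
    for a in np.linspace(a0,a1,n+1)[1:]:
        print(R.inv().apply(crank(a)[0]-crank(a0)[0]).round(1).tolist(),end=" ")
    print()
E
python3 - <<'E'
from h import *
q,o=crank(-.743,-108,np.pi/2+Fe[2]);show((q,o)); turn(-.743,.1)
E
```

```text
clock 17.55 pos [ 483.2 -231.4  237. ] w 16.0 F [-0.1  0.8  0.2] gf 58.4
[-0.7 -0.1  1.2] [ 0. -0.  0.] rows>= 0.0
[0.0, -4.2, -3.5] [0.0, -8.7, -6.7] [0.0, -13.4, -9.5] [0.0, -18.3, -11.9] [0.0, -23.4, -13.8] [0.0, -28.7, -15.3] [0.0, -34.1, -16.4] [0.0, -39.5, -17.0] [0.0, -45.0, -17.1] [0.0, -50.5, -16.8]
```

servo_tool([
  [[14,0,-4.2,-3.5,0,0,0],[14,0,-8.7,-6.7,0,0,0],[14,0,-13.4,-9.5,0,0,0],[14,0,-18.3,-11.9,0,0,0],[14,0,-23.4,-13.8,0,0,0],[14,0,-28.7,-15.3,0,0,0],[14,0,-34.1,-16.4,0,0,0],[14,0,-39.5,-17,0,0,0],[14,0,-45,-17.1,0,0,0],[14,0,-50.5,-16.8,0,0,0]],
])

```text
clock: 18.8
position: [485.9, -180.5, 254.2]
ee_rot: [1.0, -0.01, 0.002, 0.0]
contact_force: [6.4, -2.8, -4.0]
gripper_width: 16.0
grasp_force: 58.6
```

```bash
python3 - <<'E'
from h import *
show();turn(.1,1.0)
s=arm.read_state()["position"]-crank(.1,-108)[0];print(s)
E
```

```text
clock 18.8 pos [ 485.9 -180.5  254.2] w 16.0 F [ 6.4 -2.8 -4. ] gf 58.6
[0.0, -5.8, 0.8] [0.0, -11.5, 2.2] [0.0, -17.0, 4.1] [-0.0, -22.4, 6.4] [-0.0, -27.5, 9.2] [-0.0, -32.3, 12.5] [-0.0, -36.9, 16.2] [-0.0, -41.0, 20.3] [-0.1, -44.8, 24.8] [-0.1, -48.2, 29.5] 
[2.32141017 0.37552396 1.52557415]
```

servo_tool([
  [[14,0,-5.8,0.8,0,0,0],[14,0,-11.5,2.2,0,0,0],[14,0,-17,4.1,0,0,0],[14,0,-22.4,6.4,0,0,0],[14,0,-27.5,9.2,0,0,0],[14,0,-32.3,12.5,0,0,0],[14,0,-36.9,16.2,0,0,0],[14,0,-41,20.3,0,0,0],[14,0,-44.8,24.8,0,0,0],[14,0,-48.2,29.5,0,0,0]],
])

```text
clock: 20.05
position: [488.4, -133.2, 225.7]
ee_rot: [1.0, -0.01, 0.004, 0.001]
contact_force: [8.9, -6.6, -2.4]
gripper_width: 16.1
grasp_force: 59.1
```

```bash
python3 - <<'E'
from h import *
show();turn(1.0,1.9)
print(arm.read_state()["position"]-crank(1.,-108)[0])
E
```

```text
clock 20.05 pos [ 488.4 -133.2  225.7] w 16.1 F [ 8.9 -6.6 -2.4] gf 59.1
[-0.0, -2.9, 5.1] [-0.1, -5.4, 10.3] [-0.1, -7.4, 15.8] [-0.2, -8.9, 21.5] [-0.2, -9.9, 27.3] [-0.3, -10.4, 33.1] [-0.3, -10.3, 38.9] [-0.3, -9.7, 44.8] [-0.4, -8.6, 50.5] [-0.4, -6.9, 56.1] 
[ 3.83443416 -0.53105825  2.61055053]
```

servo_tool([
  [[14,0.5,-2.9,5.1,0,0,0],[14,1,-5.4,10.3,0,0,0],[14,1,-7.4,15.8,0,0,0],[14,1,-8.9,21.5,0,0,0],[14,1,-9.9,27.3,0,0,0],[14,1,-10.4,33.1,0,0,0],[14,1,-10.3,38.9,0,0,0],[14,1,-9.7,44.8,0,0,0],[14,1,-8.6,50.5,0,0,0],[14,1,-6.9,56.1,0,0,0]],
])

```text
clock: 21.3
position: [488.8, -125.3, 169.7]
ee_rot: [1.0, -0.009, 0.003, 0.0]
contact_force: [5.3, -0.6, 0.5]
gripper_width: 16.1
grasp_force: 59.3
```

```bash
python3 - <<'E'
from h import *
show();turn(1.9,2.8)
print(arm.read_state()["position"]-crank(1.9,-108)[0])
im=arm.get_image("side");cv2.imwrite("pics/s8.png",im[:,:,::-1])
E
```

```text
clock 21.3 pos [ 488.8 -125.3  169.7] w 16.1 F [ 5.3 -0.6  0.5] gf 59.3
[-0.0, 2.1, 5.4] [-0.1, 4.8, 10.7] [-0.1, 7.8, 15.6] [-0.1, 11.3, 20.3] [-0.2, 15.3, 24.7] [-0.2, 19.5, 28.6] [-0.2, 24.2, 32.2] [-0.3, 29.1, 35.4] [-0.3, 34.3, 38.0] [-0.3, 39.7, 40.2] 
[4.10905414 0.49945603 2.67871735]
```

servo_tool([
  [[14,0,2.1,5.4,0,0,0],[14,0,4.8,10.7,0,0,0],[14,0,7.8,15.6,0,0,0],[14,0,11.3,20.3,0,0,0],[14,0,15.3,24.7,0,0,0],[14,-0.5,19.5,28.6,0,0,0],[14,-0.5,24.2,32.2,0,0,0],[14,-1,29.1,35.4,0,0,0],[14,-1,34.3,38,0,0,0],[14,-1,39.7,40.2,0,0,0]],
])

```text
clock: 22.6
position: [486.7, -164.6, 128.6]
ee_rot: [1.0, -0.01, 0.002, -0.0]
contact_force: [6.0, 1.1, -3.0]
gripper_width: 15.5
grasp_force: 59.1
```

```bash
python3 - <<'E'
from h import *
show();turn(2.8,3.2,5)
print(arm.read_state()["position"]-crank(2.8,-108)[0])
t=arm.get_image("top")
o=cv2.imread("pics/top0.png")[:,:,::-1];t7=cv2.imread("pics/t7.png")[:,:,::-1]
# throat opening brightness along column of blank (top blank appears lower)
for n,im in(("t7",t7),("now",t)): print(n,im.mean(2)[182:222:4,380:400].round().astype(int))
E
```

```text
clock 22.6 pos [ 486.7 -164.6  128.6] w 15.5 F [ 6.   1.1 -3. ] gf 59.1
[-0.0, 5.0, 1.5] [-0.0, 10.0, 2.7] [-0.0, 15.2, 3.4] [-0.1, 20.4, 3.7] [-0.1, 25.6, 3.6] 
[2.85033402 0.94605751 1.80149086]
t7 [[ 80  65  64  83 101  84  76  88 105 114 117 129 141 140 116  84  67  70
   66  70]
 [ 53  56  65  90 106 100 107 115 130 144 151 156 157 153 147 135 116  82
   64  70]
 [ 57  59  69  97 106 104 109 124 139 152 152 158 156 154 144 128 100  67
   60  72]
 [ 54  58  76 106 107 105 115 128 144 153 156 157 154 146 139 125  98  65
   57  73]
 [ 53  59  83 109 106 111 119 134 147 153 158 153 150 145 137 121  88  62
   60  80]
 [ 58  63  92 110 104 113 123 134 151 157 156 153 151 145 131 112  83  60
   67  88]
 [ 61  70 100 105 111 114 129 143 152 157 155 153 145 138 130 108  74  59
   75  98]
 [ 56  76 103 103 103 114 129 146 149 154 153 150 144 134 118  88  61  57
   76 102]
 [ 64  77  86  94  96  98 101  97  89  84  84  78  69  65  70  87 103 110
  112 114]
 [ 68  75  81  93 104 108 104 101  82  66  59  63  63  67  70  72  77  86
   96 102]]
now [[ 83  63  61  81 102  88  74  81  89  96  98 115 138 137 110  82  71  67
   66  69]
 [ 56  57  66  91 109 113 115 112 109 108  99  83  65  59  58  52  51  53
   55  65]
 [ 55  59  74 105 118 129 139 138 133 126 120 112  83  76  60  54  51  57
   61  69]
 [ 57  59  76 111 121 125 127 133 131 126 122 108  87  78  57  52  48  56
   59  80]
 [ 54  60  84 112 122 125 132 132 131 127 120 103  83  76  62  52  51  56
   65  84]
 [ 56  68  86 104 100 121 126 131 128 123 107  85  78  66  56  47  52  56
   64  89]
 [ 57  61  69  76  77  82  97 115 104  82  70  78  86  67  54  54  56  56
   75  96]
 [ 58  62  75  77  76  77  81  91 108  86  71  75  80  58  54  53  58  60
   77 101]
 [ 57  59  65  66  65  69  70  76  88  92  80  77  77  63  68  94 105 111
  112 115]
 [ 55  60  70  77  83  85  82  92  86  68  61  62  62  69  74  74  75  87
   99 100]]
```

```bash
python3 - <<'E'
from h import *
turn(2.8,3.7)
E
```

```text
[-0.0, 5.6, 1.7] [-0.0, 11.3, 2.9] [-0.0, 17.1, 3.6] [-0.0, 23.0, 3.7] [-0.0, 28.8, 3.4] [-0.1, 34.6, 2.5] [-0.1, 40.3, 1.1] [-0.1, 45.8, -0.8] [-0.0, 51.1, -3.2] [-0.0, 56.2, -6.1]
```

servo_tool([
  [[14,0,5.6,1.7,0,0,0],[14,0,11.3,2.9,0,0,0],[14,-0.5,17.1,3.6,0,0,0],[14,-0.5,23,3.7,0,0,0],[14,-1,28.8,3.4,0,0,0],[14,-1,34.6,2.5,0,0,0],[14,-1,40.3,1.1,0,0,0],[14,-1.5,45.8,-0.8,0,0,0],[14,-1.5,51.1,-3.2,0,0,0],[14,-1.5,56.2,-6.1,0,0,0]],
])

```text
clock: 23.9
position: [483.7, -221.4, 134.3]
ee_rot: [1.0, -0.01, 0.002, 0.0]
contact_force: [6.2, -1.0, -4.3]
gripper_width: 16.0
grasp_force: 58.9
```

```bash
python3 - <<'E'
from h import *
show();turn(3.7,3.9,3)
p=arm.read_state()["position"];print(p-crank(3.7,-108)[0])
t=arm.get_image("top");s=arm.get_image("side");cv2.imwrite("pics/t9.png",t[:,:,::-1]);cv2.imwrite("pics/s9.png",s[:,:,::-1])
print(t.mean(2)[182:222:6,380:400].round().astype(int))
# spout / bin interior region, through the housing
t7=cv2.imread("pics/t7.png").mean(2)
print("t7");print(t7[184:224:4,332:372:2].round().astype(int));print("now");print(t.mean(2)[184:224:4,332:372:2].round().astype(int))
E
```

```text
clock 23.9 pos [ 483.7 -221.4  134.3] w 16.0 F [ 6.2 -1.  -4.3] gf 58.9
[0.0, 3.6, -2.4] [0.0, 7.0, -5.1] [0.0, 10.3, -7.9] 
[1.04035062 0.40369338 1.45707026]
[[ 84  66  64  85 103  88  77  81  95  96  99 113 139 136 111  83  70  66
   65  70]
 [ 55  60  71  95 121 135 137 136 136 131 108  77  63  64  59  52  57  56
   57  68]
 [ 56  57  77 106 103  87  78  82  75  78  77  77  74  68  55  52  54  53
   62  78]
 [ 55  64  87 107  95  80  78  82  81  77  79  79  74  67  56  57  53  54
   65  86]
 [ 56  74 100 104  86  79  79  80  78  81  81  76  72  58  52  54  55  60
   60  72]
 [ 60  63  76  79  81  77  80  78  78  79  80  76  65  57  57  56  59  62
   66  76]
 [ 55  60  72  83  89  94  90  89  82  74  63  54  56  54  57  57  62  67
   70  73]]
t7
[[ 83  81  82  82  80  89 128 129 129 124 120 122 124 124 121 118 112 109
  109 107]
 [ 81  84  84  80  82  68  89  87  91  94  96  92  93  94  95  94  99 103
  103 104]
 [ 82  78  76  88  78  70  92  91  92  93  96  93  85  94 103 109 107  99
   79  89]
 [ 81  61  45  48  53  68  71  73  69  73  71  78  77  93 110 109 111 101
   82  89]
 
[... 664 characters left out ...]
  97 103
  104 110]
 [ 81  78  78  89  78  69  90  92  94  96  94  94  85  68  65  64  71 101
  133 148]
 [ 82  61  44  49  57  68  70  70  70  76  79  78  70  72  66  68  77  80
   91  95]
 [ 64  59  45  52  56  65  43  44  47  44  44  49  70  68  64  73  74  84
   86  90]
 [ 58  59  61  60  63  79  80  76  64  57  54  52  69  68  64  75  77  85
   89  87]
 [ 53  64  67  61  65  78  79  76  69  61  55  55  70  65  67  73  76  88
   89  87]
 [ 72  91 109  66  70  92  84  73  73  66  55  54  74  65  75  82  80  87
   92  86]
 [117 115 112 111 107 106 101  96  97  90  75  59  66  71  76  94  89  89
   88  82]
 [144 141 138 139 137 133 133 130 130 126 123  81  58  57  85  91 105 106
  108 110]]
```

servo_tool([
  [[14,0,3.6,-2.4,0,0,0],[14,0,7,-5.1,0,0,0],[14,0,10.3,-7.9,0,0,0],[14,0,10.3,-7.9,0,0,0],[14,0,10.3,-7.9,0,0,0],[14,0,10.3,-7.9,0,0,0]],
])

```text
clock: 24.75
position: [483.1, -232.1, 142.7]
ee_rot: [1.0, -0.01, 0.002, 0.001]
contact_force: [4.4, -3.1, -3.4]
gripper_width: 15.7
grasp_force: 59.1
```

servo_tool([
  [[22,0,0,0,0,0,0],[30,0,0,0,0,0,0],[40,0,0,0,0,0,0],[48,0,0,0,0,0,0],[48,0,0,-20,0,0,0],[48,0,0,-60,0,0,0],[48,-10,0,-110,0,0,0],[48,-40,0,-160,0,0,0],[48,-60,40,-190,0,0,0],[48,-60,100,-190,0,0,0]],
])

```text
clock: 26.0
position: [419.6, -331.3, 336.9]
ee_rot: [1.0, -0.009, 0.004, 0.002]
contact_force: [1.4, -0.2, -0.2]
gripper_width: 48.1
grasp_force: 0.0
```

```bash
python3 - <<'E'
from h import *
show()
t=arm.get_image("top");s=arm.get_image("side");cv2.imwrite("pics/t10.png",t[:,:,::-1]);cv2.imwrite("pics/s10.png",s[:,:,::-1])
t=t.mean(2);t7=cv2.imread("pics/t7.png").mean(2)
print(t[182:222:6,380:400].round().astype(int))
print("now");print(t[184:224:3,332:372:2].round().astype(int))
d=abs(t-t7)[160:300,300:430]; print("diff grid");print(cv2.resize(d,(26,28),interpolation=cv2.INTER_AREA).round().astype(int))
E
```

```text
clock 26.0 pos [ 419.6 -331.3  336.9] w 48.1 F [ 1.4 -0.2 -0.2] gf 0.0
[[ 80  62  53  65  71  61  61  74  88  94  98  94  95  90  79  64  54  54
   53  54]
 [ 52  56  58  72  97 125 133 139 138 128 111  74  60  54  53  50  52  55
   55  58]
 [ 59  62  63  78  83  79  81  80  76  77  77  76  72  65  54  49  54  54
   57  65]
 [ 56  60  66  77  80  82  78  71  75  77  80  79  71  63  55  53  56  57
   59  68]
 [ 47  48  50  49  45  44  53  68  96 116 126 124 122 120 117 115 109 107
  104 101]
 [ 48  53  49  51  54  75 109 138 150 151 150 151 146 145 145 146 142 141
  139 137]
 [ 49  55  65  88 125 155 166 167 166 167 163 166 166 162 163 161 159 160
  156 156]]
now
[[ 84  84  86  83  81  93 129 137 130 125 125 123 128 127 121 119 114 113
  109 107]
 [ 87  82  81  84  84  77  88  90  89  97  98 101 104 105 108 112 118 122
  127 132]
 [ 84  81  82  83  81  71  86  95  93  98  95  98  95  90  82  83  88  97
   92  89]
 [ 82  74  70  78  70  70  87  90  93  88  93  91  78  63  68  84  97 102
  105  92]
 [ 81  61  46  47  54  67  71  69  71  71  73  79  65  64  74  87  97 104
   94  77]
 [ 7
[... 3124 characters left out ...]
42  24  10
    4  14  20  19  17  14  10   5]
 [ 39  42  39  12  13  14  13  11  34  52  47  37  47  36  29  50  21   6
    5  15  16  19  17  11   4  12]
 [ 49  51  52  21   2   2   3   2  60  55  50  10   4   4  46  43  19   3
    8  17  17  18  15   8   4  25]
 [ 49  52  50  21   2   3   2   2  54  50  61   7   3  11  57  33  13   3
   12  17  17  17  11   4   6  25]
 [ 48  51  50  20   3   2   2   2  19  29  31   9   4  42  51  28  14   3
    5  12  16  15   9   4  15   6]
 [ 51  52  51  12   3   6  14  12   4   3  16  10   7  59  38  22  10   3
    7  37  30  11   4  10  19   8]
 [ 51  52  45   4   3   4  22  15   3   3  16   8  28  52  30  15   4   4
   19  63  65  33   4  15  11   4]]
```

servo_tool([
  [[48,-15,40,0,0,0,0],[48,-30,80,0,0,0,0],[48,-50,120,0,0,0,0],[48,-80,160,0,0,0,0],[48,-110,200,0,0,0,0],[48,-130,240,0,0,0,0],[48,-130,240,0,0,0,0]],
])

```text
clock: 26.98
position: [283.1, -569.4, 330.6]
ee_rot: [1.0, -0.012, -0.001, -0.001]
contact_force: [-0.4, 0.4, -1.3]
gripper_width: 47.7
grasp_force: 0.0
```

```bash
python3 - <<'E'
from h import *
show()
t=arm.get_image("top");s=arm.get_image("side");cv2.imwrite("pics/t11.png",t[:,:,::-1]);cv2.imwrite("pics/s11.png",s[:,:,::-1])
t=t.mean(2);s=s.mean(2)
for nm,z in(("rim",110),("floor",4)):
    print(nm,proj("top",pose(Fe,[(-111,99,z),(82-36,99,z),(46,45,z),(-111,45,z)])).round(0).tolist())
print("spout mouth",proj("top",pose(Fe,[(-33,54,134),(33,54,134),(33,90,134),(-33,90,134)])).round(0).tolist())
for nm,L in(("blank low guess",(0,72,18)),("blank top seat drum 3.92",(0,0,272))): print(nm,proj("top",pose(Fe,L)).round(0))
def asc(im,r0,r1,c0,c1,st=1):
    ch=" .:-=+*#%@"
    for r in range(r0,r1,st): print(r,"".join(ch[min(9,int(im[r,c]/20))]*1 for c in range(c0,c1)))
asc(t,180,275,325,412,2)
print(t[186:224:3,334:374:2].round().astype(int))
E
```

```text
clock 26.975 pos [ 283.1 -569.4  330.6] w 47.7 F [-0.4  0.4 -1.3] gf 0.0
rim [[332.0, 258.0], [335.0, 194.0], [357.0, 195.0], [355.0, 260.0]]
floor [[330.0, 261.0], [333.0, 201.0], [354.0, 202.0], [351.0, 262.0]]
spout mouth [[353.0, 226.0], [354.0, 198.0], [339.0, 198.0], [338.0, 225.0]]
blank low guess [[343. 218.]]
blank top seat drum 3.92 [[384. 204.]]
180 #####+=============================+++++++++++++++++++===-=+======+###*+=+++**#########
182 #%%#*+===========================++++++++=++++++++++++==--=+=-====+**+-----=+*#########
184 ###*++============+**#***************++++++++++++++++=--:-=+=========----:-=**#########
186 ###*================+++++++++************#####*#*****=-::-=+*++++==-::::::-=*##########
188 %##+===================================++++++++++++++=:::-+******+---:::::-=*#%%%%%%%%%
190 ##**+=======================+=========++*****++======--::-+*##**+====-::::-=***########
192 ###*+====--====-==+=============----=+*###%###*=-====-:-:-+*##**+==--:::::-+++=====++++
194 %##*+===---------==============-----=+*######*+======-:::=+******=---:::::=++++=======+
196 %
[... 4080 characters left out ...]
 152 139
  126  88]
 [ 63  51  51  72  88  52  45  46  45  47  49  63  73  92 126 142 142 137
  123  81]
 [ 63  57  56  75  88  59  68  75  70  64  55  62  74  92 123 139 145 133
  121  90]
 [ 67  60  59  83  81  66  74  77  80  74  56  64  77  95 127 142 143 131
  120 110]
 [ 75  78  65  84  85  69  76  82  76  73  57  66  81 102 129 141 143 133
  114 124]
 [100 122  88  78 100  90 100 108 106  78  62  67  76 106 133 140 139 130
  107 138]
 [103 122  83 101 138 141 147 148 149 124  99 101  97  99 103 107 119 111
   86 116]
 [113 133  87  84  94  96 105 111 110 101  96 103 106 110 115 121 121 125
  124 128]
 [119 134  88 102  89  95 101 106  97  89  82  84  83  82  83  85  85  84
   90  84]]
```

```bash
python3 - <<'E'
from h import *
for r in(46,60): print(r,proj("top",pose(Fe,(0,r*np.sin(.78),205+r*np.cos(.78)))).round(0), "2nd if stuck",proj("side",pose(Fe,(0,r*np.sin(2.35),205+r*np.cos(2.35)))).round(0))
o=cv2.imread("pics/top0.png").mean(2);n=cv2.imread("pics/t11.png").mean(2)
print("start");print(o[186:224:3,334:374:2].round().astype(int))
def asc(im,r0,r1,c0,c1):
    for r in range(r0,r1,2): print(r,"".join(" .:-=+*#%@"[min(9,int(v/18))] for v in im[r,c0:c1]))
for f in("s0" ,"s11"):
    im=cv2.imread("pics/side0.png" if f=="s0" else "pics/s11.png").mean(2); print(f); asc(im,195,275,315,390)
E
```

```text
46 [[368. 205.]] 2nd if stuck [[348. 229.]]
60 [[364. 204.]] 2nd if stuck [[345. 234.]]
start
[[ 86  84  86  85  85  96 101 104 106 115 120 127 132 134 134 135 144 140
  143 139]
 [ 87  84  84  83  94  92  92  92  97  95  95  97  96  98  96  95  96  96
   97 107]
 [ 84  88  96  83  96  98  98  98  98  95  94  87  96 106 112 109 100  84
   89 127]
 [ 92  99  99  77 100  94  95  95  96 100  95  85 100 111 114 115 104  83
   89 127]
 [101  99  99  71 103  99  98 102 102 102  98  85 104 117 114 113 107  88
   99 131]
 [102 101  96  75 106 101 102 100 102 100  96  89 107 127 118 115 114  93
   97 127]
 [ 99 103  87  79 109 101  99 101  98  98  95  92 102 129 120 113 115  92
  104 132]
 [110 108  90  82 113 107 107 100 102  99  97  94  96 116 116 114 112  91
  119 138]
 [152 152 105  93 144 149 150 146 145 128 109  82  99 114 107 109 102  82
  126 141]
 [154 157 103  81 141 156 153 155 156 154 125  68  75  69  72  82  82  82
  130 140]
 [153 151  92 100 157 165 162 163 162 159 129 106  98  92  87  89  91  90
  113 126]
 [151 148  91  89 110 111 115 112 117 119 105 100 107 112 117 124 126 1
[... 5806 characters left out ...]
:::::::::::::-:-::::::::----------------:---================
259 ::-:::::-:::-----:::::::::::::::::::::::::-===-----:-------================
261 --::-:-:::::::::---::::::::::::::::-::::::::---=-----------================
263 :-:::-::::::::-:::----:::::::::-:::::-::::::-::------------================
265 ::::::::::::::::::--::---:::::::::-::::::-:-:--------------================
267 -:::-:--::::::-:--::::::----::::-:--:-:-----------------=--================
269 -::-:::::-:-::::::-:::::-::----::::-------------------------===============
271 ::-::::::-----::---::----::-----=-:----------------------------============
273 -:-:--:::--:---::------------------=-------------------=-------============
```

```bash
python3 -c "
from bench import arm
print(arm.job_done(), arm.read_state()['clock'])"
```

```text
the job is handed in; nothing more can be done
the job is handed in; nothing more can be done
```

I handed the job in: the bin was tipped out, stood under the spout and released, the drum turned slowly and stopped at about 3.9 rad, and the last pictures show the third blank still in the feeder; I did not see the two blanks in the bin directly (inferred from the drum angle and the empty throat), and no verdict came back.

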